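Snap a new tape roll into the bench holder

ROBOT

A 6-joint arm with a two-finger parallel gripper is mounted at the origin on the work surface. World frame = base frame: x ahead of the robot, y to its left, z up, the work surface at z = 0. Lengths are in m, angles in degrees, forces in N, time in s.
With the tool pointing down it reaches from about 0.4 to 0.825 m from the base axis. Payload 7 kg.
Tool frame: the origin (TCP) lies on the centre line of the jaws, within the pads' length; the fingertips stand 19 mm ahead of it and the grasp point (between the pads) is the TCP; z points along the fingers, y is the line along which they close (so a half turn about z gives the same grasp; the last joint's range is limited). The gripper opens to 88 mm and grips with 3 to 60 N. Pads are 19 mm wide; open, the fingers measure 130 mm over their backs; the gripper's body (78 mm by 193 mm) begins 47 mm behind the grasp point.
Start: joints at [79.532, 20.546, 0.682, 0, -70.136, -16.507], TCP at [0.306, 0.602, 0.246] pointing down, gripper open.
Joint ranges: [-176.03, 176.03], [-82.01, 121.73], [-58.28, 71.71], [-173.87, 95.51], [-174.79, -0.11], [-173.66, 173.66]. Speed limits (degrees/s): [136.94, 136.94, 172.46, 180, 180, 180].

INTERFACE

Orientations are given as [roll, pitch, yaw] about the fixed x, y, z axes, in that order (R = Rz(yaw) Ry(pitch) Rx(roll)).
In Python, from plant import * gives the robot as it stands. The module is installed in compiled form; this text tells all that it offers.
- The arm moves only by the tool play_rows, never from a script. Its argument "deltas" is a list of rows, each a list of 6 numbers: the shift along the world's x, y, z scaled (see below), then the turn, a rotation vector about the world's x, y, z scaled (see below). A call has 1 to 10 rows; each row shifts and turns the commanded pose from where the row before left it; what a row does not reach is not made up. The controller multiplies each number of a shift by 800 mm and each number of a turn by 180 degrees. A row lasts 1/10 s, in which the tool goes at most 50 mm and 8.59 degrees, less where a joint would pass 70% of its speed; a pose out of reach is approached as far as the arm can. A call with a number of a shift or a turn outside -1 to 1 is refused whole. A call with a gripper value outside its range is refused whole. "gripper" is the gripper command: -1 is shut, 1 is fully open, values between are in proportion, set as the call begins (left out, the last holds). The fingers move at their own pace and stop on an object; the grip force is fixed at half the most. Time passes only in rows, so rows that do not move let the fingers close. It gives the time, the measured TCP pose, the force, the opening and the grip force at its end, in the units of the state.
- get_obs(): the state, without advancing time (a new reading comes with each control period).
- snapshot(name): name is "side" or "top"; returns (picture, depth): 400x640x3 uint8, blue, green, red; 400x640 float32, m along the optical axis (not along the pixel's ray), 0 where there is no reading.
- camera_model(name): a dict with "fx", "fy", "cx", "cy" (pixels), "k1" (the pictures are not rectified: a ray, as slopes to the right and down, at radius r is drawn at 1 + k1 r^2 times it, then the intrinsics apply), "world_to_cam" (4x4, takes a point from world to camera coordinates). Camera axes: x right, y down, z forward; pixel columns grow to the right and rows downward; lengths in m; the calibration is good to about 2 mm. A picture is of the moment at which its call begins. camera_model takes no time and is no camera call.
- close_job(): hands the job in; it is judged then, once.
The state is a dict: "clock": time; "joint_pos": joint angles; "qvel": joint speeds; "tau": joint torques, N m; "tool_pos": TCP position; "orientation": TCP orientation; "force": force on the tool from outside, world axes, zero at the start; "moment": the same for the moment, N m; "opening": finger opening in m; "gripper_force": force on a finger pad.
Only numpy, scipy, OpenCV 4.12 (cv2) and the standard library are available. Lean on these libraries where they do the work, as an engineer would, in place of code of your own. Each camera call takes 0.05 s, during which the arm holds its last target. There are 200 camera calls.

TASK

Take the orange tape roll off its grey rest and put it in the blue bench holder: lay its two black hub ends in the slots of the cheeks and press straight down until both yellow spring clips have spread and snapped back over the ends and the roll is fully home on the slot floors. Press gently, and stop as soon as it is home. Then let go, leaving the other things on the bench alone.

Things in the scene. Friction and masses are not known exactly. Their poses are not given: they have to be found in the camera images.
- roll: Loose roll of orange tape: solid cylinder 56 mm in diameter, 48 mm wide, with a black hub stub standing out 16 mm at each flat end, 80 mm long over all. Stubs 20 mm in diameter; the last 3.5 mm taper to an 11 mm flat tip. 0.15 to 0.27 kg. Origin at its centre, on its axis; y along the axis; both ends alike. It starts lying with its axis level on the rest
- rest: Fixed low grey plastic rest, 44 x 70 mm in plan, 16 mm high, with two ridges along its y on which the roll lies; the roll's axis then is about 40 mm above the bench and parallel to the rest's y. Origin at the centre of its underside
- holder: Fixed roll holder: dark base plate 100 (x) x 130 (y) x 12 mm. Origin at the centre of the plate's underside, on the bench; z up, y along a seated roll's axis. Two upright blue cheeks 6 mm thick, inner faces at y = +-28 mm, about 60 mm wide with their posts, top up to 91 mm. They are firmly clamped, together, 0 to 16 mm below their highest setting: not measured, to be found by feel
- seat (a point): Where the roll's origin lies when home with the cheeks at their HIGHEST setting, 66 mm above the bench, midway between them; really 0 to 16 mm lower. Axes as the holder's. From 20 mm above the true seat the clips resist, 8 to 18 N in all (friction varies); 5 mm above it they snap in, often pulling the roll down; on the slot floors the force rises steeply. Over 30 N on the holder damages it
- clip_left (a joint): How far the clip on the holder's +y side is pushed outwards, m: 0 at rest (snapped back), about 0.0026 as the stub's tip passes, 0.008 at most. Spring of about 4 N at rest plus 1.2 N per mm
- clip_right (a joint): The same for the clip on the holder's -y side
- carton: Loose cardboard carton 70 x 100 x 45 mm, to be left alone. Origin at the centre of its underside
- tape: Loose amber ring of packing tape lying flat, 70 mm in diameter, 24 mm high, to be left alone. Origin at the centre of its underside
- driver: Loose screwdriver lying on the bench, about 200 mm long, to be left alone
- slot (a point): Midway between the two cheeks' slots, where they begin to flare (78 mm above the bench with the cheeks highest, 12 mm above the true seat always). Each cheek has one slot, open at the top: 23 mm wide in x, floor 10 mm below the roll's seated axis, flared above this point to about 36 mm wide 13 mm higher. The stubs lie in the slots. Axes as the holder's
- noses (a point): Midway between the noses of the two yellow sprung clips (outside each cheek, 20 mm wide in x, moving up and down with the cheeks), 76.5 mm above the bench with the cheeks highest. The rounded noses are 75 mm apart at rest, 5 mm less than the roll's length, so the tapered stub ends must spread them; above, the clips flare outwards for 18 mm. Axes as the holder's
There are look-alikes about, which are no part of the job. Several things have the shape of the roll; the one meant has the colours described above.

How it is judged:
By the outcome, as a careful person would: the job done as asked, in the order asked, and still so for the second after the job is handed in, with the robot touching nothing.
It also fails if it takes over 61 s, if anything falls off the work surface, if the arm or the gripper's body presses on something with over 40 N, if the wrist force passes 120 N, or if a joint passes its speed limit or range.

## Working session

There is one attempt and no reset: what is moved stays moved. The work goes in short steps, Python scripts to look and compute and a tool call to move; the robot and the scene stay as the last step left them, time stands still between calls to the robot, and variables do not carry over. Pictures are saved under pics/ and viewed, at most 10 in all, crops included, and the job is handed in when it is done.

Besides the shell and the picture viewer there is one more tool, called after "Request:" by a JSON object that holds its "fn" and its "kwargs", one argument or row to a line. play_rows: Moves the arm, as the interface text tells. Its arguments: {"type":"object","properties":{"deltas":{"type":"array","items":{"type":"array","items":{"type":"number","minimum":-1,"maximum":1}}},"gripper":{"type":"number"}},"required":["deltas"]}

```bash
mkdir -p pics; cat > h.py <<'E'
from plant import *
import numpy as np, cv2
def cloud(name):
    im,d=snapshot(name); m=camera_model(name)
    v,u=np.mgrid[0:400,0:640]
    x=(u-m["cx"])/m["fx"]; y=(v-m["cy"])/m["fy"]
    a,b=x.copy(),y.copy()
    for _ in range(8):
        s=1+m["k1"]*(a*a+b*b); a,b=x/s,y/s
    P=np.stack([a*d,b*d,d,np.ones_like(d)],-1)
    W=P@np.linalg.inv(np.array(m["world_to_cam"])).T
    W[d==0]=np.nan
    return im,W[...,:3]
E
python3 - <<'E'
from h import *
for n in("top","side"):
    im,W=cloud(n); cv2.imwrite(f"pics/{n}0.png",im); np.savez(f"{n}0.npz",im=im,W=W)
o=get_obs();print(o)
E
```

```text
{'clock': 0.1, 'joint_pos': array([ 7.95336248e+01,  2.05860358e+01,  6.38149255e-01, -1.85769490e-02,
       -7.01361658e+01, -1.65069385e+01]), 'qvel': array([ 0.05107426, -0.09002775,  0.008901  ,  0.0558178 , -0.05389206,
       -0.06917906]), 'tau': array([-2.66851835e-03, -5.84163022e+01,  2.93751901e+01,  7.01567397e+00,
        1.01571370e-02, -5.45938769e-05]), 'tool_pos': array([0.30599203, 0.60118496, 0.2447217 ]), 'orientation': array([ 1.79914449e+02, -7.13949941e-03, -2.69796334e+01]), 'force': array([-0.37663198, -0.17294065,  0.33423105]), 'moment': array([ 0.00879646,  0.02878055, -0.01653307]), 'gripper_force': 0.0, 'opening': 0.08766923430063256}
```

View pics/top0.png

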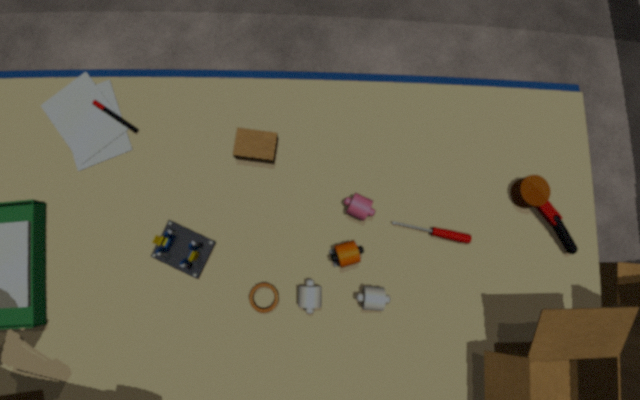

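View pics/side0.png

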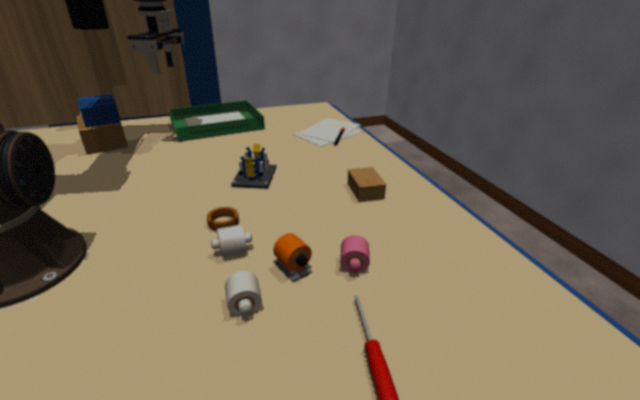

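The top picture shows candidates with the roll's shape: orange with black stubs (347,253), pink (359,207), white (309,296) and white (373,298). Only the orange one has black ends and sits on the grey rest, so it is the one meant. The holder is at (184,249), with the carton at (256,146), tape at (264,297) and driver at (430,231). I'll measure next and confirm in a crop.

```bash
cat > m.py <<'E'
from h import *
from scipy.spatial import cKDTree
T=np.load("top0.npz");S=np.load("side0.npz")
def hsv(z):return cv2.cvtColor(z["im"],cv2.COLOR_BGR2HSV)
def box(u0,u1,v0,v1):
    m=np.zeros((400,640),bool);m[v0:v1,u0:u1]=1;return m
def rep(n,P):
    P=P[~np.isnan(P).any(1)]
    print(n,len(P),"med",np.median(P,0).round(4),"lo",np.percentile(P,2,0).round(4),"hi",np.percentile(P,98,0).round(4));return P
h=hsv(T)
b=box(322,375,232,275)
org=(h[...,0]>5)&(h[...,0]<18)&(h[...,1]>200)&(h[...,2]>80)
P=rep("roll top",T["W"][b&org])
blk=b&(h[...,2]<70)&(T["W"][...,2]>0.02)
Q=rep("stubs",T["W"][blk])
A=np.vstack([P,Q]);A=A[A[:,2]>.045]
hs=hsv(S);bs=box(265,320,228,285)
Ps=rep("roll side",S["W"][bs&(hs[...,0]<18)&(hs[...,1]>180)&(hs[...,2]>60)])
# holder
b=box(145,222,212,285);W=T["W"]
base=b&(W[...,2]>.006)&(W[...,2]<.018)
B=rep("base",W[base]);r=cv2.minAreaRect(W[b&(W[...,2]>.006)][:,:2].astype(np.float32)*1000);print("rect",r)
yel=b&(h[...,0]>18)&(h[...,0]<35)&(h[...,1]>170)&(W[...,2]>.03)
n,l=cv2.connectedComponents(yel.astype(np.uint8))
for i in range(1,n):
    if (l==i).sum()>8: rep("yel%d"%i,W[l==i])
blu=b&(h[...,0]>95)&(h[...,0]<125)&(h[...,1]>120)&(W[...,2]>.03)
n,l=cv2.connectedComponents(blu.astype(np.uint8))
for i in range(1,n):
    if (l==i).sum()>8: rep("blu%d"%i,W[l==i])
bd=T["W"][300:400:5,400:470:5].reshape(-1,3);rep("bench",bd)
# cylinder fit: combine both views
from scipy.optimize import least_squares
X=np.vstack([P,Ps]);X=X[X[:,2]>.02]
def f(p):
    d=np.array([np.cos(p[2]),np.sin(p[2])]);q=X[:,:2]-p[:2]
    t=q@[-d[1],d[0]];s=q@d
    rad=np.hypot(t,X[:,2]-p[3])-.028
    cap=np.abs(s)-.024
    return np.where(cap>rad,cap,np.maximum(rad,cap))*1e3
c=np.median(P,0)
best=min((least_squares(f,[c[0],c[1],a,.04],loss="soft_l1") for a in np.radians([0,30,60,90,120,150])),key=lambda r:r.cost)
print("cyl",best.x[:2],np.degrees(best.x[2]),best.x[3],best.cost/len(X))
im=np.hstack([cv2.resize(T["im"][228:282,315:380],(390,324),interpolation=2),cv2.resize(T["im"][212:286,145:222],(390,324),interpolation=2)])
cv2.imwrite("pics/crop1.png",im)
E
python3 m.py
```

```text
roll top 322 med [ 0.5026 -0.1752  0.0611] lo [ 0.473 -0.2    0.049] hi [ 0.5216 -0.1506  0.0669]
stubs 90 med [ 0.4912 -0.1512  0.046 ] lo [ 0.4768 -0.2122  0.0375] hi [ 0.5135 -0.1397  0.0503]
roll side 716 med [ 0.4869 -0.1921  0.0594] lo [ 0.4674 -0.2078  0.0236] hi [ 0.5222 -0.1596  0.0676]
base 1571 med [0.5011 0.216  0.0103] lo [0.4433 0.1497 0.0072] hi [0.5625 0.2861 0.0144]
rect ((502.9342041015625, 218.52334594726562), (132.5660858154297, 99.65632629394531), 66.24775695800781)
yel1 69 med [0.5206 0.2584 0.0652] lo [0.5116 0.251  0.0319] hi [0.5292 0.2644 0.0766]
yel3 53 med [0.4862 0.1766 0.0574] lo [0.4768 0.1723 0.0324] hi [0.4957 0.1845 0.0781]
blu1 96 med [0.5153 0.2448 0.046 ] lo [0.496  0.2355 0.0311] hi [0.5368 0.256  0.077 ]
blu2 24 med [0.506  0.1819 0.0653] lo [0.5018 0.1796 0.0374] hi [0.5125 0.1851 0.0767]
blu3 26 med [0.4741 0.1969 0.0668] lo [0.4695 0.1943 0.0382] hi [0.4787 0.2017 0.076 ]
bench 280 med [ 0.2722 -0.3926 -0.0018] lo [ 0.159  -0.4758 -0.005 ] hi [ 0.3863 -0.3122  0.0015]
cyl [ 0.49603824 -0.17748809] 107.29370760404974 0.03874766264090267 0.3514242701571116
```

View pics/crop1.png

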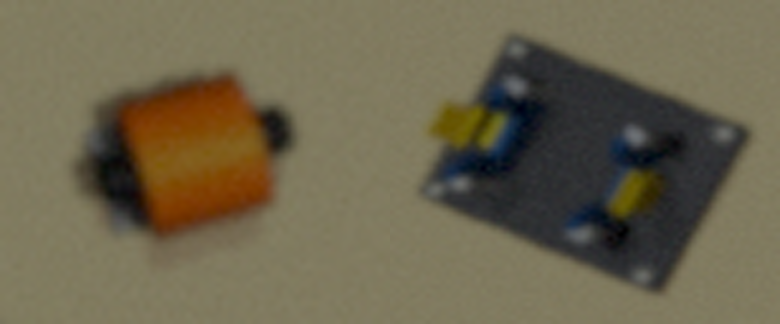

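The crop confirms the orange roll with black stubs on its rest (left) and the holder with its yellow clips (right). The roll is at (0.496, -0.1775), axis 107.3°, z about 0.039 (0.040 expected). The holder is at (0.503, 0.218), axis about 66.5°, and its plate measures 132x100 as it should. I'm moving over the roll, with yaw going to -72.7°.

Request:
{"fn": "play_rows", "kwargs": {
  "deltas": [
    [0.0119, -0.0487, 0, 0, 0, -0.0127],
    [0.0119, -0.0487, 0, 0, 0, -0.0127],
    [0.0119, -0.0487, 0, 0, 0, -0.0127],
    [0.0119, -0.0487, 0, 0, 0, -0.0127],
    [0.0119, -0.0487, 0, 0, 0, -0.0127],
    [0.0119, -0.0487, 0, 0, 0, -0.0127],
    [0.0119, -0.0487, 0, 0, 0, -0.0127],
    [0.0119, -0.0487, 0, 0, 0, -0.0127],
    [0.0119, -0.0487, 0, 0, 0, -0.0127],
    [0.0119, -0.0487, 0, 0, 0, -0.0127]
  ],
  "gripper": 0.8
}}

```text
clock: 1.1
tool_pos: [0.4012, 0.2102, 0.2455]
orientation: [180.0, 0.0, -49.9]
force: [0.2, 0.4, -0.2]
opening: 0.0786
gripper_force: 0.0
```

Request:
{"fn": "play_rows", "kwargs": {
  "deltas": [
    [0.0119, -0.0487, 0, 0, 0, -0.0127],
    [0.0119, -0.0487, 0, 0, 0, -0.0127],
    [0.0119, -0.0487, 0, 0, 0, -0.0127],
    [0.0119, -0.0487, 0, 0, 0, -0.0127],
    [0.0119, -0.0487, 0, 0, 0, -0.0127],
    [0.0119, -0.0487, 0, 0, 0, -0.0127],
    [0.0119, -0.0487, 0, 0, 0, -0.0127],
    [0.0119, -0.0487, 0, 0, 0, -0.0127],
    [0.0119, -0.0487, 0, 0, 0, -0.0127],
    [0.0119, -0.0487, 0, 0, 0, -0.0127]
  ]
}}

```text
clock: 2.1
tool_pos: [0.4965, -0.1794, 0.2454]
orientation: [180.0, 0.0, -72.8]
force: [1.1, 0.3, 0.2]
opening: 0.0788
gripper_force: 0.0
```

Request:
{"fn": "play_rows", "kwargs": {
  "deltas": [
    [0, 0, 0, 0, 0, 0],
    [0, 0, 0, 0, 0, 0],
    [0, 0, 0, 0, 0, 0]
  ]
}}

```text
clock: 2.4
tool_pos: [0.4962, -0.1772, 0.2453]
orientation: [180.0, 0.0, -72.7]
force: [-0.0, 0.4, 0.5]
opening: 0.0788
gripper_force: 0.0
```

Request:
{"fn": "play_rows", "kwargs": {
  "deltas": [
    [0, 0, -0.03, 0, 0, 0],
    [0, 0, -0.03, 0, 0, 0],
    [0, 0, -0.03, 0, 0, 0],
    [0, 0, -0.03, 0, 0, 0],
    [0, 0, -0.03, 0, 0, 0],
    [0, 0, -0.025, 0, 0, 0],
    [0, 0, -0.02, 0, 0, 0],
    [0, 0, -0.01, 0, 0, 0]
  ]
}}

```text
clock: 3.2
tool_pos: [0.4959, -0.1763, 0.0805]
orientation: [179.9, 0.0, -72.6]
force: [-0.3, -0.4, 0.6]
opening: 0.0788
gripper_force: 0.0
```

```bash
python3 - <<'E'
from h import *
im,W=cloud("side"); cv2.imwrite("pics/pre.png",cv2.resize(im[180:330,200:400],(800,600),interpolation=2))
E
```

```text
(no output)
```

View pics/pre.png

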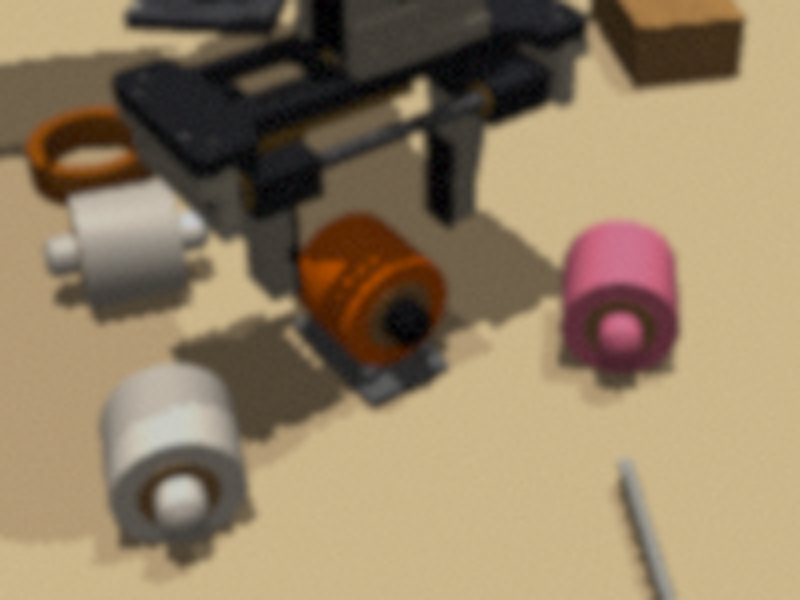

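The fingers straddle the orange roll (crop centre 370,290), well clear of the white and pink look-alikes. I'm going down 40 mm and closing.

Request:
{"fn": "play_rows", "kwargs": {
  "deltas": [
    [0, 0, -0.015, 0, 0, 0],
    [0, 0, -0.015, 0, 0, 0],
    [0, 0, -0.01, 0, 0, 0],
    [0, 0, -0.01, 0, 0, 0],
    [0, 0, 0, 0, 0, 0],
    [0, 0, 0, 0, 0, 0]
  ]
}}

```text
clock: 3.85
tool_pos: [0.4966, -0.1777, 0.0415]
orientation: [180.0, 0.0, -72.7]
force: [0.5, -0.3, -0.2]
opening: 0.0788
gripper_force: 0.0
```

Request:
{"fn": "play_rows", "kwargs": {
  "deltas": [
    [0, 0, 0, 0, 0, 0],
    [0, 0, 0, 0, 0, 0],
    [0, 0, 0, 0, 0, 0],
    [0, 0, 0, 0, 0, 0],
    [0, 0, 0, 0, 0, 0],
    [0, 0, 0, 0, 0, 0],
    [0, 0, 0, 0, 0, 0],
    [0, 0, 0, 0, 0, 0]
  ],
  "gripper": -1
}}

```text
clock: 4.65
tool_pos: [0.4971, -0.1777, 0.0419]
orientation: [-179.9, -0.0, -72.7]
force: [0.7, 0.5, 3.9]
opening: 0.0554
gripper_force: 30.0
```

Request:
{"fn": "play_rows", "kwargs": {
  "deltas": [
    [0, 0, 0.02, 0, 0, 0],
    [0, 0, 0.035, 0, 0, 0],
    [0, 0, 0.035, 0, 0, 0],
    [0, 0, 0.035, 0, 0, 0],
    [0, 0, 0.035, 0, 0, 0],
    [0, 0, 0.02, 0, 0, 0],
    [0, 0, 0, 0, 0, 0]
  ]
}}

```text
clock: 5.35
tool_pos: [0.4971, -0.1777, 0.1873]
orientation: [-179.8, -0.0, -72.7]
force: [-0.3, -0.1, -2.6]
opening: 0.0556
gripper_force: 30.0
```

Request:
{"fn": "play_rows", "kwargs": {
  "deltas": [
    [0.0005, 0.025, 0, 0, 0, -0.0117],
    [0.0005, 0.025, 0, 0, 0, -0.0117],
    [0.0005, 0.025, 0, 0, 0, -0.0117],
    [0.0005, 0.025, 0, 0, 0, -0.0117],
    [0.0005, 0.025, 0, 0, 0, -0.0117],
    [0.0005, 0.025, 0, 0, 0, -0.0117],
    [0.0005, 0.025, 0, 0, 0, -0.0117],
    [0.0005, 0.025, 0, 0, 0, -0.0117],
    [0.0005, 0.025, 0, 0, 0, -0.0117],
    [0.0005, 0.025, 0, 0, 0, -0.0117]
  ]
}}

```text
clock: 6.35
tool_pos: [0.4992, 0.0227, 0.1836]
orientation: [179.8, -0.1, -93.9]
force: [-0.3, -0.2, -1.0]
opening: 0.0549
gripper_force: 30.0
```

Request:
{"fn": "play_rows", "kwargs": {
  "deltas": [
    [0.0005, 0.025, 0, 0, 0, -0.0117],
    [0.0005, 0.025, 0, 0, 0, -0.0117],
    [0.0005, 0.025, 0, 0, 0, -0.0117],
    [0.0005, 0.025, 0, 0, 0, -0.0117],
    [0.0005, 0.025, 0, 0, 0, -0.0117],
    [0.0005, 0.025, 0, 0, 0, -0.0117],
    [0.0005, 0.025, 0, 0, 0, -0.0117],
    [0.0005, 0.025, 0, 0, 0, -0.0117],
    [0.0005, 0.025, 0, 0, 0, -0.0117],
    [0, 0, 0, 0, 0, 0]
  ]
}}

```text
clock: 7.35
tool_pos: [0.5034, 0.2036, 0.1835]
orientation: [179.9, -0.1, -112.7]
force: [-0.8, 0.2, -2.3]
opening: 0.0551
gripper_force: 30.0
```

```bash
cat > m2.py <<'E'
from h import *
from scipy.optimize import least_squares
S=np.load("side0.npz");W=S["W"];h=cv2.cvtColor(S["im"],cv2.COLOR_BGR2HSV)
m=np.zeros((400,640),bool);m[135:195,225:285]=1
g=m&(W[...,2]>.006)
print("side holder rect",cv2.minAreaRect(W[g][:,:2].astype(np.float32)*1000))
yel=m&(h[...,0]>18)&(h[...,0]<35)&(h[...,1]>170)&(W[...,2]>.02)
n,l=cv2.connectedComponents(yel.astype(np.uint8))
for i in range(1,n):
    P=W[l==i]
    if len(P)>8:print("yel",len(P),np.median(P,0).round(4),np.percentile(P,[2,98],axis=0).round(4))
b=m&(h[...,0]>95)&(h[...,0]<125)&(h[...,1]>120)&(W[...,2]>.02)
print("blue",np.percentile(W[b],[1,50,99],axis=0).round(4))
im,W=cloud("side");h=cv2.cvtColor(im,cv2.COLOR_BGR2HSV)
t=get_obs()["tool_pos"];print(t)
near=(np.linalg.norm(W-t,axis=-1)<.07)
o=near&(h[...,0]<18)&(h[...,1]>180)&(h[...,2]>60)
X=W[o];print(len(X),np.median(X,0))
def f(p):
    d=np.array([np.cos(p[2])*np.cos(p[4]),np.sin(p[2])*np.cos(p[4]),np.sin(p[4])]);q=X-np.array([p[0],p[1],p[3]])
    s=q@d;rad=np.linalg.norm(q-s[:,None]*d,axis=1)-.028;cap=abs(s)-.024
    return np.maximum(rad,cap)*1e3
r=least_squares(f,[t[0],t[1],np.radians(67.3),t[2],0],loss="soft_l1")
print("roll",r.x[[0,1,3]],np.degrees(r.x[[2,4]]),r.cost/len(X))
ys,xs=np.where(o);print(xs.min(),xs.max(),ys.min(),ys.max())
c=im[80:230,180:330]
cv2.imwrite("pics/hand.png",cv2.resize(c,(600,600),interpolation=2))
E
python3 m2.py
```

```text
side holder rect ((500.90850830078125, 217.5083465576172), (132.94442749023438, 101.50679016113281), 67.01130676269531)
yel 53 [0.5194 0.2571 0.0653] [[0.5127 0.2507 0.0461]
 [0.5266 0.2639 0.0762]]
yel 122 [0.4845 0.1773 0.0517] [[0.4758 0.1711 0.0271]
 [0.4948 0.1834 0.0774]]
blue [[0.4691 0.1694 0.0204]
 [0.5035 0.1835 0.0453]
 [0.5307 0.2522 0.0741]]
[0.50314389 0.20254884 0.18358716]
317 [0.50241142 0.18454183 0.19406442]
roll [0.50216808 0.20372156 0.18076072] [66.79700302 -0.69773444] 0.51639845510585
238 260 103 127
```

View pics/hand.png

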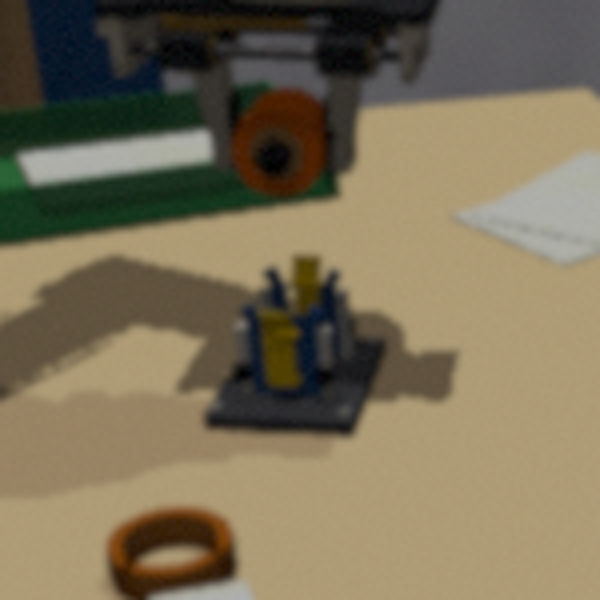

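The roll sits level in the hand (-0.7°), about 2 mm below the TCP, and the holder is below it, its yellow tops at about 0.077 m, so the cheeks are set low. I'm aligning over it and going down to 0.09.

Request:
{"fn": "play_rows", "kwargs": {
  "deltas": [
    [0, 0.009, 0, 0, 0, -0.0015],
    [-0.0005, 0.008, 0, 0, 0, -0.0015],
    [0, 0, 0, 0, 0, 0],
    [0, 0, 0, 0, 0, 0]
  ]
}}

```text
clock: 7.8
tool_pos: [0.5037, 0.2158, 0.1855]
orientation: [180.0, -0.0, -113.2]
force: [0.0, -0.1, -1.6]
opening: 0.0552
gripper_force: 30.0
```

Request:
{"fn": "play_rows", "kwargs": {
  "deltas": [
    [0, 0, -0.02, 0, 0, 0],
    [0, 0, -0.025, 0, 0, 0],
    [0, 0, -0.025, 0, 0, 0],
    [0, 0, -0.025, 0, 0, 0],
    [0, 0, -0.015, 0, 0, 0],
    [0, 0, -0.008, 0, 0, 0],
    [0, 0, 0, 0, 0, 0],
    [0, 0, 0, 0, 0, 0]
  ]
}}

```text
clock: 8.6
tool_pos: [0.5042, 0.2161, 0.0919]
orientation: [-180.0, 0.0, -113.2]
force: [0.7, 0.2, -0.9]
opening: 0.0556
gripper_force: 30.0
```

Request:
{"fn": "play_rows", "kwargs": {
  "deltas": [
    [-0.0012, 0.001, -0.005, 0, 0, 0],
    [0, 0, -0.005, 0, 0, 0],
    [0, 0, 0, 0, 0, 0],
    [0, 0, 0, 0, 0, 0]
  ]
}}

```text
clock: 9.0
tool_pos: [0.5028, 0.2167, 0.0832]
orientation: [-180.0, -0.0, -113.2]
force: [1.5, -0.8, -2.3]
opening: 0.0554
gripper_force: 30.0
```

```bash
python3 - <<'E'
from h import *
im,W=cloud("side"); cv2.imwrite("pics/al.png",cv2.resize(im[125:200,210:310],(800,600),interpolation=2))
print(get_obs()["force"],get_obs()["tool_pos"])
E
```

```text
[ 0.03863798 -0.02727004 -2.32600504] [0.50289128 0.21679558 0.08326349]
```

View pics/al.png

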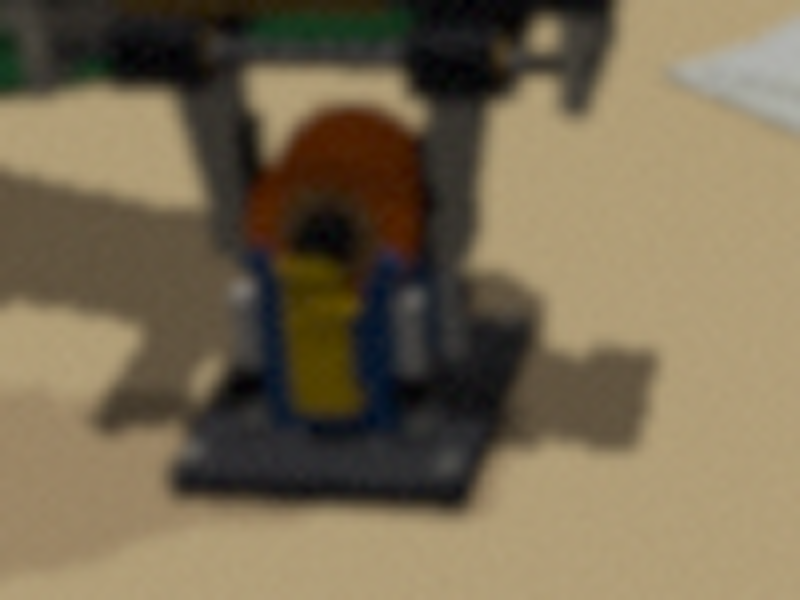

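The near stub (325,230) stands just above the middle of the near clip (325,330), so the alignment is good. I'll go down in small steps.

Request:
{"fn": "play_rows", "kwargs": {
  "deltas": [
    [0, 0, -0.0025, 0, 0, 0],
    [0, 0, -0.0025, 0, 0, 0],
    [0, 0, 0, 0, 0, 0]
  ]
}}

```text
clock: 9.35
tool_pos: [0.5026, 0.2166, 0.0788]
orientation: [180.0, -0.0, -113.3]
force: [0.3, 1.0, -2.6]
opening: 0.0557
gripper_force: 30.0
```

Request:
{"fn": "play_rows", "kwargs": {
  "deltas": [
    [0, 0, -0.0025, 0, 0, 0],
    [0, 0, -0.0025, 0, 0, 0],
    [0, 0, 0, 0, 0, 0]
  ]
}}

```text
clock: 9.65
tool_pos: [0.5031, 0.217, 0.0752]
orientation: [-180.0, 0.0, -113.2]
force: [-0.5, 0.6, -1.0]
opening: 0.0553
gripper_force: 30.0
```

Request:
{"fn": "play_rows", "kwargs": {
  "deltas": [
    [0, 0, -0.0025, 0, 0, 0],
    [0, 0, 0, 0, 0, 0]
  ]
}}

```text
clock: 9.85
tool_pos: [0.5035, 0.2174, 0.0736]
orientation: [-180.0, 0.1, -113.2]
force: [1.4, 2.1, 1.4]
opening: 0.0551
gripper_force: 30.0
```

Request:
{"fn": "play_rows", "kwargs": {
  "deltas": [
    [0, 0, -0.0025, 0, 0, 0],
    [0, 0, 0, 0, 0, 0]
  ]
}}

```text
clock: 10.05
tool_pos: [0.5038, 0.2176, 0.072]
orientation: [-179.9, 0.1, -113.2]
force: [1.6, 1.6, 5.2]
opening: 0.0555
gripper_force: 30.0
```

Request:
{"fn": "play_rows", "kwargs": {
  "deltas": [
    [0, 0, -0.0025, 0, 0, 0],
    [0, 0, 0, 0, 0, 0]
  ]
}}

```text
clock: 10.25
tool_pos: [0.5041, 0.2175, 0.0705]
orientation: [-179.9, 0.1, -113.2]
force: [0.8, 0.2, 8.0]
opening: 0.0551
gripper_force: 30.0
```

Request:
{"fn": "play_rows", "kwargs": {
  "deltas": [
    [0, 0, -0.0025, 0, 0, 0],
    [0, 0, 0, 0, 0, 0]
  ]
}}

```text
clock: 10.45
tool_pos: [0.5042, 0.2174, 0.0686]
orientation: [-179.9, 0.1, -113.2]
force: [2.2, 0.8, 8.8]
opening: 0.0552
gripper_force: 30.0
```

Request:
{"fn": "play_rows", "kwargs": {
  "deltas": [
    [0, 0, -0.0025, 0, 0, 0],
    [0, 0, 0, 0, 0, 0]
  ]
}}

```text
clock: 10.65
tool_pos: [0.504, 0.2176, 0.0666]
orientation: [-179.9, 0.1, -113.2]
force: [-0.4, 1.1, 9.1]
opening: 0.0556
gripper_force: 30.0
```

Request:
{"fn": "play_rows", "kwargs": {
  "deltas": [
    [0, 0, -0.0025, 0, 0, 0],
    [0, 0, 0, 0, 0, 0]
  ]
}}

```text
clock: 10.85
tool_pos: [0.5037, 0.2178, 0.0643]
orientation: [-179.9, 0.2, -113.2]
force: [-0.9, 3.8, 6.1]
opening: 0.0553
gripper_force: 30.0
```

Request:
{"fn": "play_rows", "kwargs": {
  "deltas": [
    [0, 0, -0.0025, 0, 0, 0],
    [0, 0, 0, 0, 0, 0]
  ]
}}

```text
clock: 11.05
tool_pos: [0.5035, 0.2178, 0.062]
orientation: [-179.9, 0.1, -113.2]
force: [-1.8, 4.5, 6.1]
opening: 0.0553
gripper_force: 30.0
```

Request:
{"fn": "play_rows", "kwargs": {
  "deltas": [
    [0, 0, -0.002, 0, 0, 0],
    [0, 0, 0, 0, 0, 0]
  ]
}}

```text
clock: 11.25
tool_pos: [0.5033, 0.2177, 0.0601]
orientation: [-180.0, 0.1, -113.2]
force: [-1.2, 6.0, 3.8]
opening: 0.0554
gripper_force: 30.0
```

Request:
{"fn": "play_rows", "kwargs": {
  "deltas": [
    [0, 0, -0.002, 0, 0, 0],
    [0, 0, 0, 0, 0, 0]
  ]
}}

```text
clock: 11.45
tool_pos: [0.5033, 0.2178, 0.0582]
orientation: [-180.0, 0.1, -113.2]
force: [0.1, 6.2, 0.5]
opening: 0.0553
gripper_force: 30.0
```

Request:
{"fn": "play_rows", "kwargs": {
  "deltas": [
    [0, 0, -0.002, 0, 0, 0],
    [0, 0, 0, 0, 0, 0]
  ]
}}

```text
clock: 11.65
tool_pos: [0.5035, 0.2181, 0.0567]
orientation: [-180.0, 0.1, -113.2]
force: [-0.1, 7.7, 2.0]
opening: 0.0555
gripper_force: 30.0
```

A sideways push of 7.7 N towards +y has built up, so I'm easing that way along the axis before pressing on.

Request:
{"fn": "play_rows", "kwargs": {
  "deltas": [
    [0.0005, 0.002, 0, 0, 0, 0],
    [0, 0, 0, 0, 0, 0]
  ]
}}

```text
clock: 11.85
tool_pos: [0.5036, 0.2188, 0.0564]
orientation: [-180.0, 0.0, -113.2]
force: [1.2, 4.2, 1.6]
opening: 0.0555
gripper_force: 30.0
```

Request:
{"fn": "play_rows", "kwargs": {
  "deltas": [
    [0, 0, -0.0015, 0, 0, 0],
    [0, 0, 0, 0, 0, 0]
  ]
}}

```text
clock: 12.05
tool_pos: [0.5037, 0.219, 0.0551]
orientation: [-180.0, 0.1, -113.2]
force: [1.0, 5.5, -1.8]
opening: 0.0553
gripper_force: 30.0
```

Request:
{"fn": "play_rows", "kwargs": {
  "deltas": [
    [0, 0, -0.0015, 0, 0, 0],
    [0, 0, 0, 0, 0, 0]
  ]
}}

```text
clock: 12.25
tool_pos: [0.5035, 0.2186, 0.0537]
orientation: [-180.0, 0.0, -113.3]
force: [3.5, 5.1, -2.9]
opening: 0.0554
gripper_force: 30.0
```

Request:
{"fn": "play_rows", "kwargs": {
  "deltas": [
    [0, 0, -0.0013, 0, 0, 0],
    [0, 0, 0, 0, 0, 0]
  ]
}}

```text
clock: 12.45
tool_pos: [0.5034, 0.2184, 0.0531]
orientation: [-180.0, 0.0, -113.2]
force: [0.7, 4.2, 3.3]
opening: 0.0555
gripper_force: 30.0
```

Request:
{"fn": "play_rows", "kwargs": {
  "deltas": [
    [0, 0, -0.0013, 0, 0, 0],
    [0, 0, 0, 0, 0, 0]
  ]
}}

```text
clock: 12.65
tool_pos: [0.5034, 0.2182, 0.0524]
orientation: [-180.0, 0.0, -113.2]
force: [-0.6, 2.7, 7.0]
opening: 0.0552
gripper_force: 30.0
```

Request:
{"fn": "play_rows", "kwargs": {
  "deltas": [
    [0, 0, -0.0012, 0, 0, 0],
    [0, 0, 0, 0, 0, 0]
  ]
}}

```text
clock: 12.85
tool_pos: [0.5034, 0.2183, 0.0522]
orientation: [-180.0, 0.0, -113.2]
force: [-3.6, 2.2, 15.9]
opening: 0.0554
gripper_force: 30.0
```

```bash
python3 - <<'E'
from h import *
im,W=cloud("side"); a=im[125:200,210:285]
im2,_=cloud("top");b=im2[212:286,145:222]
cv2.imwrite("pics/home.png",np.hstack([cv2.resize(a,(400,400),interpolation=2),cv2.resize(b,(400,400),interpolation=2)]))
o=get_obs();print(o["force"],o["tool_pos"],o["moment"])
E
```

```text
[-3.65719018  1.86146276 15.14547913] [0.50345649 0.21825916 0.05221348] [ 0.94789354  1.03138291 -0.00295728]
```

View pics/home.png

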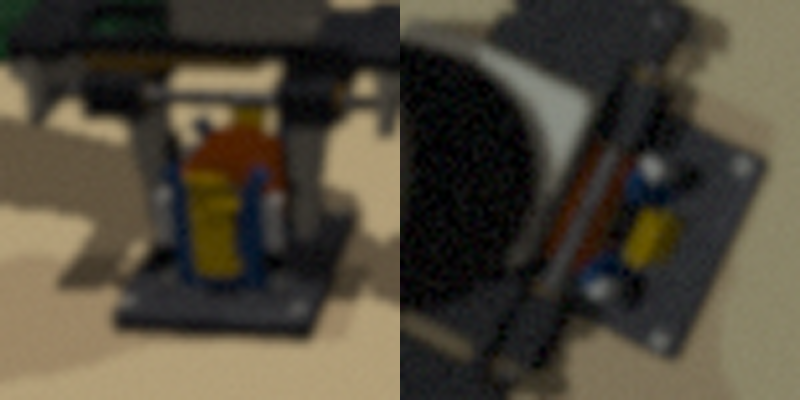

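The force climbs steeply (about 18 N net with only 0.2 mm of travel), with the axis at about 0.050, the bottom of the stated range. Both clips look upright over the stubs: near one at (215,230) in the left crop, and (655,235) in the right. The roll is home, so I'm easing off and letting go.

Request:
{"fn": "play_rows", "kwargs": {
  "deltas": [
    [0, 0, 0.002, 0, 0, 0],
    [0, 0, 0, 0, 0, 0]
  ]
}}

```text
clock: 13.15
tool_pos: [0.5031, 0.218, 0.0526]
orientation: [180.0, -0.0, -113.3]
force: [0.1, 1.1, 3.4]
opening: 0.0553
gripper_force: 30.0
```

Request:
{"fn": "play_rows", "kwargs": {
  "deltas": [
    [0, 0, 0, 0, 0, 0],
    [0, 0, 0, 0, 0, 0],
    [0, 0, 0, 0, 0, 0],
    [0, 0, 0, 0, 0, 0],
    [0, 0, 0, 0, 0, 0],
    [0, 0, 0, 0, 0, 0]
  ],
  "gripper": 0.7
}}

```text
clock: 13.75
tool_pos: [0.5031, 0.2183, 0.0524]
orientation: [180.0, -0.0, -113.3]
force: [-0.0, 0.1, -0.1]
opening: 0.0746
gripper_force: 0.0
```

Request:
{"fn": "play_rows", "kwargs": {
  "deltas": [
    [0, 0, 0.01, 0, 0, 0],
    [0, 0, 0.015, 0, 0, 0],
    [0, 0, 0.03, 0, 0, 0],
    [0, 0, 0.04, 0, 0, 0],
    [0, 0, 0.04, 0, 0, 0],
    [0, 0.03, 0.04, 0, 0, 0],
    [0, 0.05, 0.03, 0, 0, 0],
    [0, 0.05, 0.01, 0, 0, 0],
    [0, 0.05, 0, 0, 0, 0],
    [0, 0.05, 0, 0, 0, 0]
  ]
}}

```text
clock: 14.75
tool_pos: [0.5032, 0.4039, 0.2269]
orientation: [-180.0, 0.1, -113.3]
force: [0.2, -1.2, -0.3]
opening: 0.0745
gripper_force: 0.0
```

```bash
python3 - <<'E'
from h import *
from scipy.optimize import least_squares
im,W=cloud("side"); im2,W2=cloud("top")
cv2.imwrite("pics/fin.png",np.hstack([cv2.resize(im[125:200,210:285],(400,400),interpolation=2),cv2.resize(im2[212:286,145:222],(400,400),interpolation=2)]))
t=np.array([.503,.218,.05]);L=[]
for i,w in((im,W),(im2,W2)):
    h=cv2.cvtColor(i,cv2.COLOR_BGR2HSV)
    o=(np.linalg.norm(w-t,axis=-1)<.06)&(h[...,0]<17)&(h[...,1]>180)&(h[...,2]>60)
    L.append(w[o]);print(len(w[o]),np.percentile(w[o],98,axis=0).round(4))
X=np.vstack(L)
def f(p):
    d=np.array([np.cos(p[2])*np.cos(p[4]),np.sin(p[2])*np.cos(p[4]),np.sin(p[4])]);q=X-np.array([p[0],p[1],p[3]])
    s=q@d;rad=np.linalg.norm(q-s[:,None]*d,axis=1)-.028;cap=abs(s)-.024
    return np.maximum(rad,cap)*1e3
r=least_squares(f,[t[0],t[1],np.radians(67),t[2],0],loss="soft_l1")
print("roll",r.x[[0,1,3]],np.degrees(r.x[[2,4]]),r.cost/len(X)); print(get_obs()["clock"])
E
```

```text
145 [0.5316 0.2393 0.0787]
382 [0.5331 0.2454 0.0775]
roll [0.50461143 0.21846422 0.04907329] [6.67682459e+01 3.12851981e-02] 0.6226520562333826
14.85
```

View pics/fin.png

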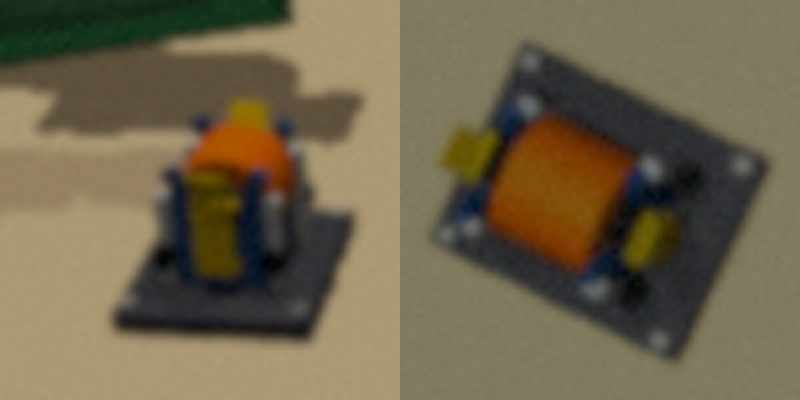

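The roll lies level between the cheeks (right crop, 565,195), tilt 0.0°, axis at z about 0.049, with both clips back over the stubs.

```bash
python3 -c "
from plant import *
print(close_job())"
```

```text
the job is handed in; nothing more can be done
None
```

I pressed the orange roll home in the blue holder, let go and handed the job in at about 15 s: it lies level on the slot floors (axis about 50 mm above the bench), both clips look snapped back, and the highest force I read was about 18 N.

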